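Put up the back-rest of the larger carton stand

ROBOT

A 7-joint arm with a two-finger parallel gripper is mounted at the origin on the work surface. World frame = base frame: x ahead of the robot, y to its left, z up, the work surface at z = 0. Lengths are in m, angles in rad, forces in N, time in s.
With the tool pointing down it reaches from about 0.425 to 0.925 m from the base axis. Payload 6.8 kg.
Tool frame: the origin (TCP) lies on the front face of the gripper's body, between the roots of the fingers; the fingertips stand 73 mm ahead of it and the grasp point (between the pads) lies 54 mm ahead of it (env.nose_length is the distance from the TCP to the fingertips, in m); z points along the fingers, y is the line along which they close (so a half turn about z gives the same grasp; the last joint's range is limited). The gripper opens to 85 mm and grips with 20 to 120 N. Pads are 22 mm wide; open, the fingers measure 114 mm over their backs; the gripper's body (76 mm by 85 mm) begins 54 mm behind the grasp point. The pads swing forward as they close: fully open they stand 13 mm farther back than shut.
Start: joints at [0.999, 0.477, 0.022, 1.555, -0.011, 1.109, -0.083], TCP at [0.302, -0.604, 0.304] pointing down, gripper open.
Joint ranges: [-2.96, 2.96], [-0.34, 2.1], [-1.41, 1.46], [0.24, 2.44], [-1.37, 4.51], [0.17, 1.92], [-2.96, 2.96]. Speed limits (rad/s): [2.39, 2.39, 3.14, 3.14, 3.14, 3.14, 3.14].

INTERFACE

Orientations are given as a unit quaternion [w, x, y, z].
In Python, from cell import env, kin, camera, calibration, job gives the robot as it stands. The module is installed in compiled form; this text tells all that it offers. Calls block until the motion is done:
- env.reach(position, orientation): joint-space move of the TCP to a pose.
- env.movel(position, velocity=0.15, rot=None, stop_force=None): straight line of the TCP; rot=None keeps the orientation; velocity is the mean speed in m/s. With stop_force (N) it stops when the force on the tool has changed by that much, and returns True; else False.
- env.goto_joints(angles): joint-space move.
- env.grip(opening, f_grip=None): finger opening in m; f_grip is the grip in N (None keeps the last); returns when the fingers have stopped.
- env.dwell(seconds).
- kin.inverse_kinematics(position, orientation): joint angles nearest the present ones, or None.
- env.get_state(): the state.
- camera(name): name is "scene" or "top" or "wrist"; returns (picture, depth): 420x560x3 uint8, blue, green, red; 420x560 float32, m along the optical axis (not along the pixel's ray), 0 where there is no reading.
- calibration(name): a dict with "fx", "fy", "cx", "cy" (pixels), "k1" (the pictures are not rectified: a ray, as slopes to the right and down, at radius r is drawn at 1 + k1 r^2 times it, then the intrinsics apply), "rvec" (rotation vector, rad) and "tvec" (3), from world to camera coordinates, as OpenCV has them. Camera axes: x right, y down, z forward; pixel columns grow to the right and rows downward; lengths in m; the calibration is good to about 2 mm. A picture is of the moment at which its call begins: read the wrist's pose just before it. calibration takes no time and is no camera call; for the wrist camera it gives the pose at the moment of the call.
A pose or a line that the arm cannot do raises env.PlanningError and nothing moves.
- job.job_done(): hands the job in; it is judged then, once.
The state is a dict: "time": time; "qpos": joint angles; "joint_velocities": joint speeds; "joint_torque": joint torques, N m; "tcp_pos": TCP position; "orientation": TCP orientation; "force": force on the tool from outside, world axes, zero at the start; "torque": the same for the moment, N m; "opening": finger opening in m; "gripper_force": force on a finger pad.
Only numpy, scipy, OpenCV 4.12 (cv2) and the standard library are available. Lean on these libraries where they do the work, as an engineer would, in place of code of your own. Each camera call takes 0.05 s, during which the arm holds its last target. There are 200 camera calls.

TASK

Two folding carton stands are screwed to the packing bench, a larger and a smaller one. Put up the wire back-rest of the larger stand: swing it up off its base and over past upright until it leans back against its stops and stays there by itself, then let go. Leave the smaller stand's back-rest folded down.

Things in the scene. Friction and masses are not known exactly. Their poses are not given: they have to be found in the camera images.
- large_rest (a joint): hinge angle of the larger stand's back-rest, rad: 0 = folded flat on its rubber rests, 1.57 = upright, 1.87 = leaning back on its stops. Only gravity holds it: let go short of upright it falls back flat, beyond upright on to its stops. About 0.27 kg, hinge nearly free. A U of bare steel rod 10 mm thick: a cross bar 170 mm long, two side arms 140 mm long to the hinges.
- large_bar (a point): middle of the larger back-rest's cross bar (on the rod's axis), 140 mm from the hinge axis; swings with the back-rest. Folded, the bar lies level 45 mm above the bench, 32 mm clear of the dark base plate, and fingers fit round it here from above.
- large_hinge (a point): middle of the larger stand's hinge axis, fixed, 45 mm above the bench. y runs along the hinge, z up, x level from the folded bar to the hinge and on, the way the back-rest leans when up. At hinge angle a the bar's middle lies at x = -140 cos(a), z = 140 sin(a) mm. Base plate 200 x 215 x 8 mm, 165 mm to -x and 35 mm to +x; lugs and stops at the axis ends reach 90 mm above the bench.
- small_rest (a joint): hinge angle of the smaller stand's back-rest, rad: 0 = folded down. Same make as the larger one, but with a cross bar 100 mm long, side arms 95 mm long and a base plate of 150 mm by 140 mm. It is to stay folded.
There are look-alikes about, which are no part of the job. What is shaped like the part that bears small_rest but blue or red is not meant.

How it is judged:
By the outcome, as a careful person would: the job done as asked, in the order asked, and still so for the second after the job is handed in, with the robot touching nothing.
It also fails if it takes over 34 s, if anything falls off the work surface, if the arm or the gripper's body presses on something with over 40 N, if the wrist force passes 120 N, or if a joint passes its speed limit or range.

## Working session

There is one attempt and no reset: what is moved stays moved. The work goes in short steps, each a Python script; the robot and the scene stay as the last script left them, time stands still between calls to the robot, and variables do not carry over. Pictures are saved under pics/ and viewed, at most 10 in all, crops included, and the job is handed in when it is done.

```bash
mkdir -p pics
cat > h.py <<'E'
import numpy as np, cv2
from cell import env, kin, camera, calibration, job
def proj(c,P):
    R=cv2.Rodrigues(np.array(c["rvec"],float))[0]; p=R@np.asarray(P,float)+np.array(c["tvec"]).ravel()
    s=p[:2]/p[2]; s=s*(1+c["k1"]*(s@s)); return np.array([c["fx"]*s[0]+c["cx"],c["fy"]*s[1]+c["cy"]])
def ray(c,u,v):
    K=np.array([[c["fx"],0,c["cx"]],[0,c["fy"],c["cy"]],[0,0,1.]])
    s=cv2.undistortPoints(np.array([[[u,v]]],float),K,np.array([c["k1"],0,0,0.]))[0,0]
    R=cv2.Rodrigues(np.array(c["rvec"],float))[0]; t=np.array(c["tvec"]).ravel()
    return -R.T@t, R.T@np.array([s[0],s[1],1.])
def onplane(c,u,v,z):
    o,d=ray(c,u,v); return o+d*(z-o[2])/d[2]
def atdepth(c,u,v,D):
    o,d=ray(c,u,v); return o+d*D
E
python3 - <<'E'
from h import *
for n in("scene","top"):
    p,d=camera(n); cv2.imwrite(f"pics/{n}0.png",p); np.save(n+"0.npy",d); c=calibration(n); print(n,c)
print(env.get_state()["time"])
E
```

```text
scene {'fx': 392.07183427417783, 'fy': 392.07183427417783, 'cx': 273.5971708925738, 'cy': 208.41430219200024, 'k1': -0.11263673391800715, 'rvec': array([ 1.82633171,  1.7288162 , -0.6884872 ]), 'tvec': array([-0.18673594, -0.31281241,  1.38448007])}
top {'fx': 392.74045694058447, 'fy': 392.74045694058447, 'cx': 280.0923604042384, 'cy': 213.3050041136606, 'k1': -0.019182044708761555, 'rvec': array([ 2.18129342, -2.18386373,  0.0622448 ]), 'tvec': array([0.14632224, 0.47475983, 1.28001945])}
0.1
```

View pics/top0.png

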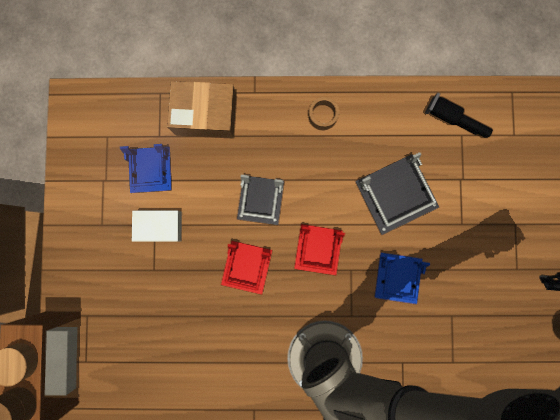

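View pics/scene0.png

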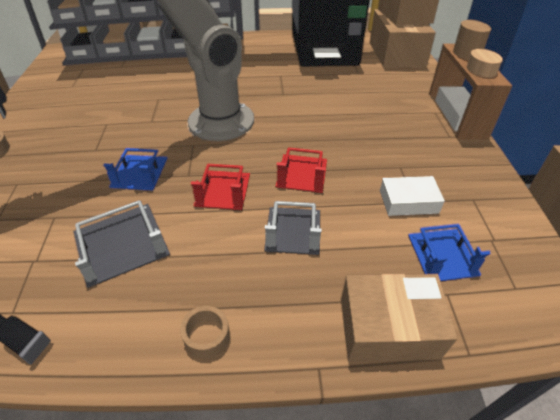

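The top view shows two grey steel stands. The larger is at about (398,192), with lugs at (365,182) and (417,158) and its bar between (388,228) and (435,205). The smaller is at (261,198). The blue stands (150,168), (400,277) and red ones (247,266), (319,249) are look-alikes. The larger grey one fits best on plate size and colour, so I'll confirm it in a crop and measure it.

Run:
```python
from h import *
p=cv2.imread("pics/top0.png"); cv2.imwrite("pics/crop1.png",cv2.resize(p[140:245,340:450],None,fx=5.4,fy=5.4,interpolation=cv2.INTER_CUBIC))
c=calibration("top"); d=np.load("top0.npy")
# bright steel mask in region, with height from depth
sub=p[140:245,340:450].astype(int); hsv=cv2.cvtColor(p,cv2.COLOR_BGR2HSV)[140:245,340:450]
m=(hsv[...,1]<45)&(hsv[...,2]>110)
pts=[]
for v,u in zip(*np.nonzero(m)):
    D=d[v+140,u+340]
    if D>0: 
        P=atdepth(c,u+340,v+140,D); pts.append([u+340,v+140,*P])
pts=np.array(pts); print(len(pts)); print(np.percentile(pts[:,4],[5,25,50,75,95]))
for s in pts[::12]: print(np.round(s,3).tolist())
# plate
dark=(hsv[...,2]<90)&(hsv[...,1]<80); cn=max(cv2.findContours(cv2.morphologyEx((dark|m).astype(np.uint8),cv2.MORPH_OPEN,np.ones((3,3))),0,2)[0],key=cv2.contourArea)+[340,140]
b=cv2.boxPoints(cv2.minAreaRect(cn)); W=np.array([onplane(c,*q,.03) for q in b]); print(b,W,np.linalg.norm(W-np.roll(W,1,0),axis=1))
```

```text
491
[0.00730142 0.04612081 0.04842424 0.05087727 0.08015144]
[418.0, 153.0, 0.661, -0.291, 0.084]
[418.0, 155.0, 0.655, -0.292, 0.08]
[418.0, 161.0, 0.641, -0.299, 0.057]
[420.0, 164.0, 0.63, -0.304, 0.063]
[416.0, 168.0, 0.62, -0.296, 0.047]
[418.0, 172.0, 0.606, -0.3, 0.052]
[369.0, 176.0, 0.6, -0.152, 0.007]
[365.0, 178.0, 0.593, -0.138, 0.008]
[366.0, 179.0, 0.579, -0.127, 0.077]
[367.0, 180.0, 0.576, -0.13, 0.077]
[425.0, 182.0, 0.573, -0.323, 0.05]
[365.0, 185.0, 0.563, -0.127, 0.056]
[368.0, 186.0, 0.561, -0.138, 0.05]
[369.0, 187.0, 0.557, -0.14, 0.055]
[426.0, 188.0, 0.554, -0.326, 0.049]
[429.0, 189.0, 0.551, -0.336, 0.046]
[428.0, 191.0, 0.544, -0.332, 0.048]
[429.0, 193.0, 0.537, -0.334, 0.051]
[430.0, 195.0, 0.531, -0.339, 0.047]
[431.0, 197.0, 0.525, -0.342, 0.046]
[376.0, 199.0, 0.523, -0.173, 0.009]
[376.0, 201.0, 0.512, -0.164, 0.049]
[376.0, 203.0, 0.505, -0.163, 0.052]
[428.0, 204.0, 0.502, -0.33, 0.053]
[426.0, 205.0, 0.499, -0.324, 0.049]
[423.0, 206.0, 0.496, -0.316, 0.046]
[422.0, 207.0, 0.493, -0.312, 0.048]
[422.0, 208.0, 0.489, -0.31, 0.054]
[379.0, 210.0, 0.483, -0.174, 0.044]
[382.0, 211.0, 0.483, -0.193, 0.005]
[413.0, 212.0, 0.476, -0.281, 0.052]
[414.0, 213.0, 0.473, -0.285, 0.049]
[383.0, 215.0, 0.467, -0.185, 0.052]
[404.0, 216.0, 0.464, -0.253, 0.047]
[405.0, 217.0, 0.46, -0.257, 0.046]
[384.0, 219.0, 0.454, -0.188, 0.049]
[386.0, 220.0, 0.451, -0.195, 0.046]
[394.0, 221.0, 0.447, -0.22, 0.049]
[394.0, 222.0, 0.444, -0.22, 0.051]
[394.0, 223.0, 0.441, -0.222, 0.044]
[387.0, 226.0, 0.432, -0.198, 0.046]
[[354.90048 180.67873]
 [415.25345 152.0905 ]
 [440.80777 206.03847]
 [380.4548  234.6267 ]] [[ 0.58098811 -0.1000027   0.03      ]
 [ 0.67579803 -0.30054091  0.03      ]
 [ 0.49704624 -0.37974294  0.03      ]
 [ 0.40405808 -0.1806578   0.03      ]] [0.19444661 0.22182085 0.19551256 0.21973095]
```

View pics/crop1.png

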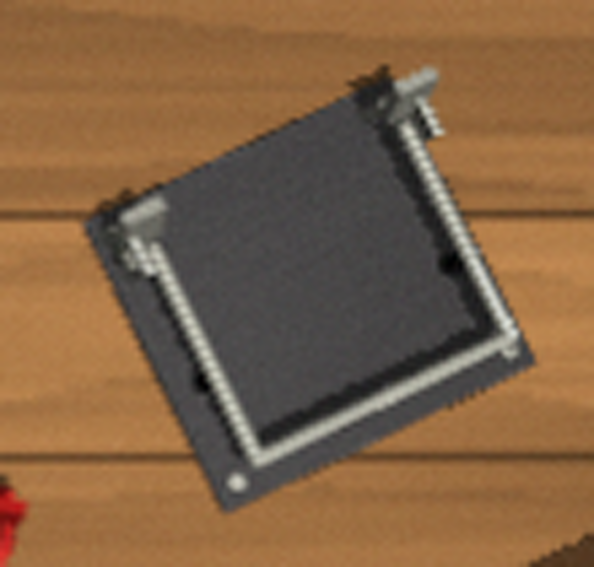

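The crop confirms it: the grey stand at (398,192) has a plate of about 195 x 220 mm, against 200 x 215 mm given. The bar corners are at crop (257,461) and (510,338), the lugs at (140,220) and (415,95). Next I'll measure the bar line and hover over it.

```bash
cat >> h.py <<'E'
from scipy.spatial.transform import Rotation as Rn
def quat(ex,flip):
    y=np.array([ex[0],ex[1],0])*(-1 if flip else 1); z=np.array([0,0,-1.]); x=np.cross(y,z)
    q=Rn.from_matrix(np.c_[x,y,z]).as_quat(); return q[[3,0,1,2]]
E
python3 - <<'E'
from h import *
c=calibration("top")
A=onplane(c,340+257/5.4-.4,140+461/5.4-.4,.047)[:2]; B=onplane(c,340+510/5.4-.4,140+338/5.4-.4,.047)[:2]
# line refined with mask pixels close to A-B
p=cv2.imread("pics/top0.png"); hsv=cv2.cvtColor(p,cv2.COLOR_BGR2HSV); m=(hsv[...,1]<45)&(hsv[...,2]>110)
e=(A-B)/np.linalg.norm(A-B); ex=np.array([e[1],-e[0]]); ex*=np.sign(ex[0])
S=np.array([onplane(c,u,v,.047)[:2] for v in range(195,235) for u in range(375,445) if m[v,u]])
t=(S-B)@e; n=(S-B)@ex; L=np.linalg.norm(A-B)
k=(t>.02)&(t<L-.02)&(abs(n)<.012); f=np.polyfit(t[k],n[k],1)
e2=e+f[0]*ex; e2/=np.linalg.norm(e2); ex2=np.array([e2[1],-e2[0]]); ex2*=np.sign(ex2[0])
mid=(A+B)/2+ex*np.polyval(f,L/2); H=mid+.14*ex2
print("L",L,"fit",f,"mid",mid,"ex",ex2,"H",H,k.sum())
s=calibration("scene")
for P in([*mid,.045],[*(mid+e2*.085),.045],[*(mid-e2*.085),.045]): print(proj(s,P),proj(c,P))
np.savez("g.npz",mid=mid,ex=ex2,H=H)
for fl in(0,1):
    q=quat(ex2,fl)
    for P in([*mid,.099],[*mid,.22],[*(H),.24],[*(H+.04*ex2),.233]): 
        j=kin.inverse_kinematics(P,q); print(fl,None if j is None else np.round(j,2))
E
```

```text
L 0.16939518249145727 fit [-0.00145673  0.00044005] mid [ 0.47173057 -0.2749148 ] ex [0.90095108 0.43392066] H [ 0.59786373 -0.2141659 ] 112
[109.35648792 213.0851548 ] [410.43565643 213.51024505]
[139.98357906 201.8680946 ] [386.9190913  224.98032177]
[ 77.90980421 224.71498375] [433.83015153 202.08870393]
0 [ 0.69  0.58 -0.35  1.99  0.32  0.63  0.58]
0 [ 0.74  0.4  -0.41  1.92  0.2   0.86  0.68]
0 [ 0.56  0.51 -0.43  1.69  0.25  0.99  0.49]
0 [ 0.51  0.56 -0.43  1.63  0.27  1.01  0.44]
1 [ 0.24  0.56  0.23  2.02 -0.22  0.58 -2.08]
1 [ 0.24  0.37  0.21  1.96 -0.1   0.83 -2.18]
1 [ 0.11  0.48  0.19  1.73 -0.11  0.95 -2.36]
1 [ 0.07  0.53  0.19  1.66 -0.12  0.96 -2.39]
```

The bar measures 169 mm against 170 mm, and its projection into the scene view lands on the visible bar. I'll move to the hover pose and check with the wrist camera.

Run:
```python
from h import *
g=np.load("g.npz"); q=quat(g["ex"],0)
env.reach([*g["mid"],.235],q)
s=env.get_state(); c=calibration("wrist"); p,d=camera("wrist")
print(s["time"],s["tcp_pos"],s["opening"],s["force"])
ey=np.array([-g["ex"][1],g["ex"][0]])
for P in(g["mid"],g["mid"]+ey*.085,g["mid"]-ey*.085):
    u=proj(c,[*P,.045]); print(u)
    if 0<=u[0]<560 and 0<=u[1]<420: cv2.circle(p,tuple(int(round(x)) for x in u),3,(0,0,255),1)
cv2.imwrite("pics/w1.png",p)
```

```text
1.5083 [ 0.47142334 -0.27647877  0.23512907] 0.08550435727758085 [-0.05198554 -1.60339947  0.19549649]
[286.13278088 195.29602114]
[285.9335552   85.14053548]
[286.2895706  285.39487328]
```

View pics/w1.png

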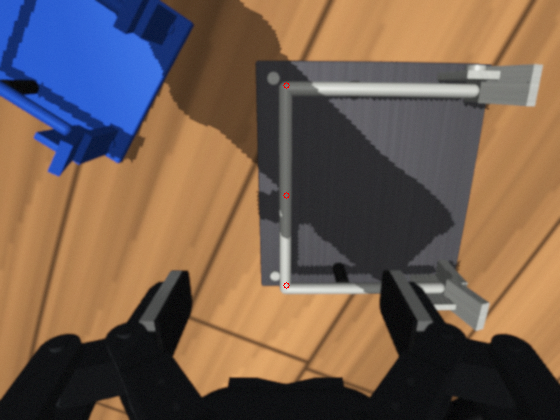

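The red marks sit on the bar's middle and both corners: (286,195), (286,85), (286,285). The measured pose is good. I'll descend, grip, check, and swing along the arc with the tool kept pointing down.

```bash
cat > go.py <<'E'
from h import *
g=np.load("g.npz"); mid,ex,H=g["mid"],g["ex"],g["H"]
def st(t):
    s=env.get_state(); print(t,round(s["time"],2),np.round(s["tcp_pos"],3),"open",round(s["opening"],4),"grip",np.round(s["gripper_force"],1),"F",np.round(s["force"],1),"T",np.round(s["torque"],2)); return s
def arc(a): return [*(H-.14*np.cos(a)*ex),.045+.14*np.sin(a)+.054]
E
python3 - <<'E'
from go import *
if env.movel(arc(0),.12,stop_force=12): st("touched"); raise SystemExit
st("down"); env.grip(0.0,35); s=st("gripped")
if not .006<s["opening"]<.016: raise SystemExit
for a in (.15,.3):
    env.movel(arc(a),.08); st(a)
p,_=camera("scene"); cv2.imwrite("pics/s1.png",cv2.resize(p[120:320,20:240],None,fx=3,fy=3))
E
```

```text
down 2.84 [ 0.472 -0.275  0.1  ] open 0.0856 grip 0.0 F [ 0.  -0.   0.5] T [-0.   -0.04  0.02]
gripped 3.53 [ 0.471 -0.275  0.099] open 0.0086 grip 34.2 F [-4.6 -1.   5.5] T [-0.24  0.98 -0.05]
0.15 3.94 [ 0.472 -0.275  0.12 ] open 0.0088 grip 34.1 F [-4.8 -2.6 -1.2] T [-0.75  0.9  -0.09]
0.3 4.35 [ 0.476 -0.273  0.141] open 0.0087 grip 34.2 F [-6.  -3.7 -1.3] T [-0.77  1.06 -0.08]
```

View pics/s1.png

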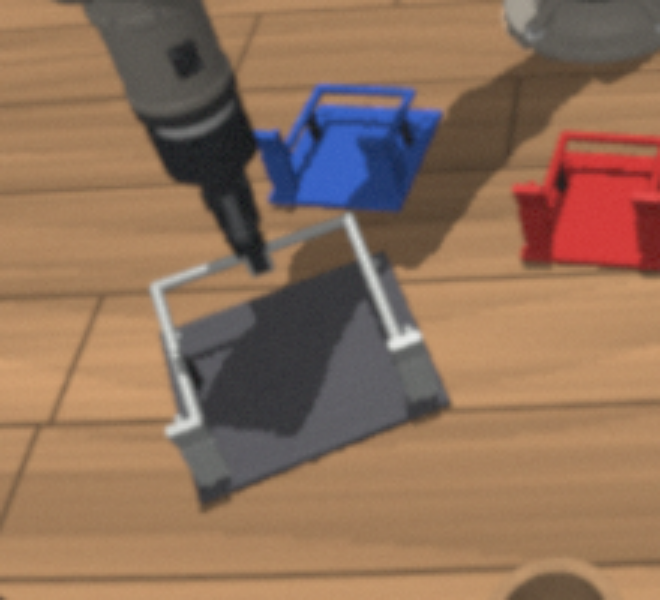

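The bar is held at its middle (crop (260,262)) and lifting, with forces small. I'll carry on over the top and monitor each step.

Run:
```python
from go import *
for a in (.5,.7,.9,1.1,1.3,1.5,1.66,1.8):
    env.movel(arc(a),.08); s=st(a)
    if s["opening"]<.006 or np.linalg.norm(s["force"])>45: print("STOP"); break
p,_=camera("scene"); cv2.imwrite("pics/s2.png",cv2.resize(p[80:320,20:260],None,fx=2.5,fy=2.5))
```

```text
0.5 4.9 [ 0.485 -0.268  0.167] open 0.0084 grip 34.2 F [-6.2 -3.4  1.2] T [-0.94  1.49 -0.01]
0.7 5.4 [ 0.499 -0.262  0.19 ] open 0.0087 grip 34.3 F [-10.4  -4.5   6.4] T [-0.94  2.23  0.01]
0.9 5.9 [ 0.517 -0.254  0.21 ] open 0.0082 grip 35.3 F [-14.2  -3.4  15.6] T [-0.8   3.    0.01]
1.1 6.4 [ 0.541 -0.242  0.227] open 0.0087 grip 36.2 F [-8.7 -2.  15.1] T [-0.25  1.81 -0.03]
1.3 6.9 [ 0.565 -0.23   0.236] open 0.0088 grip 36.2 F [-3.4 -0.5 10. ] T [-0.25  0.61 -0.04]
1.5 7.4 [ 0.59  -0.218  0.24 ] open 0.0086 grip 36.4 F [-0.2 -1.9  8.1] T [-0.38  0.04 -0.05]
1.66 7.83 [ 0.61  -0.209  0.239] open 0.0086 grip 36.4 F [ 1.6 -2.9  5.7] T [-0.52 -0.19 -0.06]
1.8 8.22 [ 0.627 -0.201  0.236] open 0.0089 grip 36.4 F [ 2.3 -3.2  4.8] T [-0.69 -0.36 -0.02]
```

View pics/s2.png

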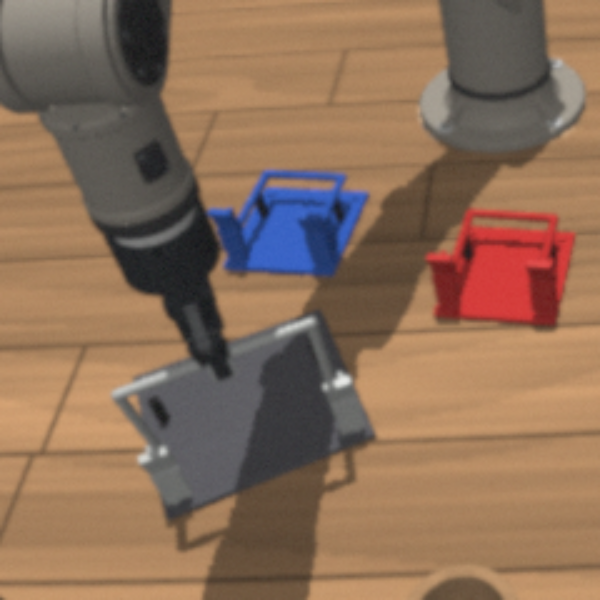

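The bar is up and over, still gripped at (215,360), and its shadow falls behind the stand. I'll let go, retreat upward, and verify.

Run:
```python
from go import *
env.grip(.03); st("loose"); env.grip(.085); st("open")
t=env.get_state()["tcp_pos"]; env.movel([t[0],t[1],t[2]+.12],.12)
env.reach([.45,-.42,.36],quat(g["ex"],0)); env.dwell(.5); st("away")
p,_=camera("scene"); tp,d=camera("top"); cv2.imwrite("pics/e.png",np.hstack([cv2.resize(p[110:320,40:340],(400,280)),cv2.resize(tp[120:330,200:500],(400,280))]))
c=calibration("top"); a=1.87; B=np.array([*(H-.14*np.cos(a)*ex),.045+.14*np.sin(a)]); u=proj(c,B); print(B,u)
for dv in range(-4,5): 
    U=int(round(u[0])); V=int(round(u[1]))+dv; print(V,tp[V,U],np.round(atdepth(c,U,V,d[V,U]),3))
```

```text
loose 8.62 [ 0.626 -0.2    0.235] open 0.0295 grip 0.0 F [-0.2 -0.1 -0.7] T [ 0.03  0.01 -0.05]
open 9.2 [ 0.627 -0.2    0.235] open 0.0852 grip 0.0 F [ 0.3 -0.4 -0.2] T [0.02 0.01 0.02]
away 11.94 [ 0.45 -0.42  0.36] open 0.0849 grip 0.0 F [-0.1  0.7 -0.5] T [-0.    0.01 -0.03]
[ 0.63504265 -0.1962596   0.17878001] [396.84032092 154.59368663]
151 [ 63 106 152] [ 0.686 -0.249  0.001]
152 [ 65 108 148] [ 0.682 -0.248  0.003]
153 [119 134 140] [ 0.638 -0.195  0.185]
154 [157 170 168] [ 0.636 -0.196  0.183]
155 [161 172 175] [ 0.634 -0.196  0.18 ]
156 [106 125 142] [ 0.631 -0.196  0.18 ]
157 [ 56  98 139] [ 0.667 -0.25  -0.003]
158 [ 63 108 153] [ 0.663 -0.249 -0.002]
159 [ 61 106 153] [ 0.659 -0.249 -0.   ]
```

View pics/e.png

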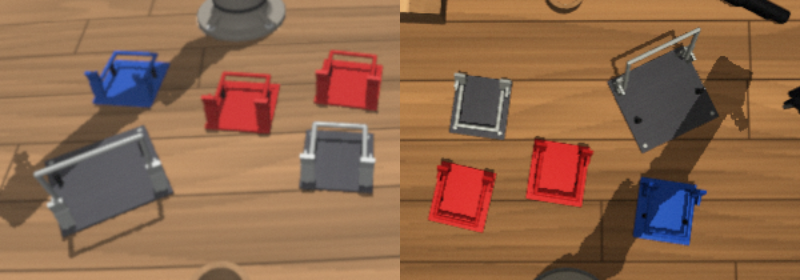

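The larger back-rest leans on its stops, with its bar in the top half at (662,45). Depth readings put the bar at z = 0.18, where 1.87 rad predicts it. The smaller stand at (480,105) is still folded, and the robot is clear.

```bash
python3 -c "
from cell import job; print(job.job_done())"
```

```text
the job is handed in; nothing more can be done
None
```

The larger stand's back-rest is up and leaning on its stops by itself, the smaller one is still folded, the gripper is clear of everything, and the job is handed in at about 12 s on the robot's clock.

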